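Set the label printer's colour dial and print

TASK

The label printer on the parts counter is on the wrong label roll. With a fingertip on the big knurled dial, turn it by friction until it rests in the detent where its white pointer aims at the yellow stud; only then push the green button all the way down and let it come back up. Do not pick up or shift the bearing, the filter or the parts bin around them.

Things in the scene. Friction and masses are not known exactly. Their poses are not given: they have to be found in the camera images.
- printer: The label printer: grey box 210 (x) x 290 (y) x 85 mm (z), fixed to the table; origin at the centre of its underside, +x away from the robot, z up. On its flat top: the dial (axis at x 0, y +45 mm), four colour studs round it, the green button (x -45, y -90 mm) and a loose bearing.
- dial_top (a point): Centre of the dial's top face, on its upright axis; 23 mm above the printer's top. Flat black disc with grey knurling, 100 mm across, 16 mm high, too wide to span. It floats on a spring: pressed from above it starts to sink at 3 N, has sunk 5 mm at 7.5 N, then is solid (this point sinks too). Fingertip friction at about 6 N, 35 to 40 mm from the axis, turns it over its detents.
- pointer_aim (a point): The point the dial's white pointer aims at: turns with the dial, 64 mm from its axis (14 mm outside the rim), level with its top face; over a stud's centre when the pointer aims at that stud. The pointer is a white bar, 42 x 8 mm, on the dial's top face from near the middle to the rim.
- stud_yellow: Yellow stud: disc 20 mm across, 2 mm high, fixed on the printer's top; origin at the centre of its underside. Four studs (yellow, red, blue, white, in changing places) stand 64 mm from the dial's axis, 60 and 90 degrees either side of the printer's +x, each at a detent. The pointer starts between them, nowhere near a stud: yellow is 1 to 4 clicks away, by the shorter way round.
- dial (a joint): Dial angle, rad: 0 = pointer along the printer's +x (away from the robot), growing counter-clockwise from above. Detents every 30 degrees, at multiples of 0.524, about 0.05 N m to get over; let go between two, it snaps into the nearer. End stops at -1.75 and 1.75.
- button_top (a point): Centre of the top of the green push button (cap 30 mm across) on the printer's top, z up; it moves down with the cap. It stands about 142 mm from the dial's axis, near the printer's right front as seen from the robot.
- button (a joint): How far the green button is pressed, in m: 0 = up, 0.006 = fully down (about 5 N); it springs back.
- bearing_mid (a point): Centre of a loose steel bearing ring, 42 mm across and 14 mm high, lying on the printer's top beyond the button. Leave alone.
- filter_mid (a point): Centre (half-way up) of a loose orange filter can, 72 mm across and 94 mm high, standing on the table to the right of the printer. Leave alone.
- pickbin_mid (a point): Centre (half-way up) of a loose open cardboard parts bin, 170 x 90 x 75 mm, on the table to the left of the printer. Leave alone.

How it is judged (in metres and radians):
On the way, in this order (a step that is already met when the one before it is completed fails the run):
1. the dial rests with its pointer at the yellow stud and the button up (horizontal distance between pointer_aim and stud_yellow below 0.006 m and velocity of joint dial between -0.1 and 0.1 rad/s and value of joint button below 0.0015 m), for 0.3 s.
2. the green button is pushed down with the pointer at the yellow stud (horizontal distance between pointer_aim and stud_yellow below 0.006 m and value of joint button above 0.005 m), for 0.05 s.
At the end, for the whole second after the job is handed in: The pointer aims at the yellow stud (pointer_aim within 6 mm of the stud's centre, about 5 degrees), the dial is at rest (under 0.1 rad/s), the button is up again (within 1.5 mm) after having been pushed down at least 5 of its 6 mm, and bearing, filter and bin are within 15 mm of where they stood (all of step 1 and distance of each of bearing_mid, filter_mid, pickbin_mid from where it was at the start of the episode below 0.015 m); the robot touches nothing.
It fails at once if the button is pushed down while the pointer is not at the yellow stud (value of joint button above 0.003 m and not (horizontal distance between pointer_aim and stud_yellow below 0.006 m)).
It fails at once if a bystander is shifted or picked up (more than 15 mm) (distance of any of bearing_mid, filter_mid, pickbin_mid from where it was at the start of the episode above 0.015 m).
It fails at once if a bystander is tipped over (angle between any of bearing_mid, filter_mid, pickbin_mid's own z axis and vertical above 0.4 rad).
It also fails if it takes over 42 s, if anything falls off the work surface, if the arm or the gripper's body presses on something with over 40 N, if the wrist force passes 120 N, or if a joint passes its speed limit or range.

ROBOT

A 6-joint arm with a two-finger parallel gripper is mounted at the origin on the work surface. World frame = base frame: x ahead of the robot, y to its left, z up, the work surface at z = 0. Lengths are in m, angles in degrees, forces in N, time in s.
With the tool pointing down it reaches from about 0.4 to 0.825 m from the base axis. Payload 7 kg.
Tool frame: the origin (TCP) lies at the very end of the fingers, on their centre line; the grasp point (between the pads) lies tcp_to_grasp behind it (tcp_to_grasp is the distance from the TCP to the grasp point, in m); x points along the fingers, y is the direction in which the jaws open and shut, and the axes are right-handed (so a half turn about x gives the same grasp; the last joint's range is limited). The gripper opens to 88 mm and grips with 3 to 60 N. Pads are 19 mm wide; open, the fingers measure 130 mm over their backs; the gripper's body (78 mm by 193 mm) begins 47 mm behind the grasp point.
Start: joints at [16.507, 20.546, 0.682, 0, -70.136, -16.507], TCP at [0.675, -0, 0.227] pointing down, gripper open.
Joint ranges: [-176.03, 176.03], [-82.01, 121.73], [-58.28, 71.71], [-173.87, 95.51], [-174.79, -0.11], [-173.66, 173.66]. Speed limits (degrees/s): [136.94, 136.94, 172.46, 180, 180, 180].

INTERFACE

Orientations are given as [roll, pitch, yaw] about the fixed x, y, z axes, in that order (R = Rz(yaw) Ry(pitch) Rx(roll)).
In Python, from plant import * gives the robot as it stands. The module is installed in compiled form; this text tells all that it offers.
- The arm moves only by the shell command python3 -m pendant 'ROWS'. ROWS is JSON, a list of rows, each an object with "claw": the finger opening in mm, from 0 to 87.6; "linear": the shift along the tool's x, y, z in mm, a list of three; "twist": the turn about the tool's x in rad. In form: [{"claw": claw, "linear": [tx, ty, tz], "twist": twist}, ...]. A call has exactly 10 rows; each row shifts and turns the commanded pose from where the row before left it, along the tool's axes as they then stand; what a row does not reach is not made up. A row lasts 1/12 s, in which the tool goes at most 41.7 mm and 7.16 degrees, less where a joint would pass 70% of its speed; a pose out of reach is approached as far as the arm can. A call with a gripper value outside its range is refused whole. The fingers move at their own pace and stop on an object; the grip force is fixed at half the most. Time passes only in rows, so rows that do not move let the fingers close, or fill a call up. It gives the time, the measured TCP pose, the force and the opening at its end, in the units of the state.
- get_obs(): the state, without advancing time (a new reading comes with each control period).
- snapshot(name): name is "scene" or "side" or "wrist"; returns (picture, depth): 480x640x3 uint8, red, green, blue; 480x640 float32, m along the optical axis (not along the pixel's ray), 0 where there is no reading.
- camera_params(name): a dict with "fx", "fy", "cx", "cy" (pixels), "k1" (the pictures are not rectified: a ray, as slopes to the right and down, at radius r is drawn at 1 + k1 r^2 times it, then the intrinsics apply), "rvec" (rotation vector, rad) and "tvec" (3), from world to camera coordinates, as OpenCV has them. Camera axes: x right, y down, z forward; pixel columns grow to the right and rows downward; lengths in m; the calibration is good to about 2 mm. A picture is of the moment at which its call begins: read the wrist's pose just before it. camera_params takes no time and is no camera call; for the wrist camera it gives the pose at the moment of the call.
- close_job(): hands the job in, once; it reports no verdict.
Trained networks look in the newest picture that a camera, given by its name, has taken for a name from the list of things; names that differ only in an ending like _2 or _b are one class to them, and where a whole thing is asked for, a point or a joint stands for the part that bears it (a point fixed in the world has none). Each returns a list of dicts, best first, with "confidence" (0 to 1); they miss things now and then, are a little off and sometimes report something else, mostly with a low value. They report only what shows in the picture. A call takes as long as a camera call.
- boxes_of(camera, target): "xy" ([column, row] in pixels, amid what is visible of it).
The state is a dict: "clock": time; "joint_pos": joint angles; "qvel": joint speeds; "tau": joint torques, N m; "tool_pos": TCP position; "orientation": TCP orientation; "force": force on the tool from outside, world axes, zero at the start; "moment": the same for the moment, N m; "opening": finger opening in m.
Only numpy, scipy, OpenCV 4.12 (cv2) and the standard library are available. Lean on these libraries where they do the work, as an engineer would, in place of code of your own. Each camera call takes 0.05 s, during which the arm holds its last target. There are 200 camera calls.

## Working session

There is one attempt and no reset: what is moved stays moved. The work goes in short steps, Python scripts to look and compute and a shell command to move; the robot and the scene stay as the last step left them, time stands still between calls to the robot, and variables do not carry over. Pictures are saved under pics/ and viewed, about 8 in all and at most 12, crops included, and the job is handed in when it is done.

```bash
mkdir -p pics
cat > h.py <<'E'
from plant import *
import numpy as np, cv2
def cam(n):
    p=camera_params(n); R=cv2.Rodrigues(np.array(p["rvec"],float))[0]; return p,R,np.array(p["tvec"],float).ravel()
def ray(n,uv):
    p,R,t=cam(n); x=(uv[0]-p["cx"])/p["fx"]; y=(uv[1]-p["cy"])/p["fy"]
    a,b=x,y
    for _ in range(20):
        s=1+p["k1"]*(a*a+b*b); a,b=x/s,y/s
    return -R.T@t, R.T@np.array([a,b,1.0])
def on_z(n,uv,z):
    o,d=ray(n,uv); return o+d*(z-o[2])/d[2]
def by_depth(n,uv,D):
    o,d=ray(n,uv); return o+d*D
def proj(n,P):
    p,R,t=cam(n); c=R@np.array(P)+t; a,b=c[:2]/c[2]; s=1+p["k1"]*(a*a+b*b)
    return np.array([p["cx"]+p["fx"]*a*s,p["cy"]+p["fy"]*b*s])
def save(n,f):
    im,d=snapshot(n); cv2.imwrite("pics/"+f,im[:,:,::-1]); np.save("pics/"+f[:-4]+".npy",d); return im,d
E
python3 - <<'E'
from h import *
o=get_obs(); print({k:np.round(v,3) for k,v in o.items()})
for n in ("scene","wrist"):
    im,d=save(n,n+"0.png")
    for t in ("dial_top","stud_yellow","button_top","bearing_mid","pointer_aim","filter_mid","pickbin_mid","printer"):
        for b in boxes_of(n,t)[:2]:
            u=b["xy"]; D=d[int(u[1]),int(u[0])]
            print(n,t,np.round(u,1),round(b["confidence"],2),np.round(by_depth(n,u,D),4) if D>0 else None)
E
```

```text
{'clock': np.float64(0.0), 'joint_pos': array([ 1.6506e+01,  2.0593e+01,  6.3500e-01, -2.0000e-02, -7.0134e+01,
       -1.6507e+01]), 'qvel': array([-0.025, -0.068, -0.009, -0.032,  0.058, -0.215]), 'tau': array([-1.0000e-03, -5.8273e+01,  2.9306e+01,  6.9970e+00,  7.0000e-03,
       -0.0000e+00]), 'tool_pos': array([ 0.675, -0.   ,  0.226]), 'orientation': array([  94.854,   89.907, -175.154]), 'force': array([ 0.756, -0.913, -0.215]), 'moment': array([-0.015,  0.034,  0.01 ]), 'opening': np.float64(0.087)}
scene dial_top [301.8 222.7] 0.96 [0.5539 0.0735 0.1063]
scene stud_yellow [297.1 248.7] 0.42 [0.5695 0.0307 0.0878]
scene button_top [230.4 252.6] 0.77 [ 0.4909 -0.0472  0.1072]
scene bearing_mid [286.3 290.5] 0.68 [ 0.6006 -0.0554  0.0856]
scene pointer_aim [298.9 219.4] 0.88 [0.5455 0.078  0.1067]
scene filter_mid [223.9 355. ] 0.81 [ 0.5868 -0.1993  0.0863]
scene filter_mid [349.2 189.8] 0.39 [ 0.6843 -0.0341  0.3027]
scene pickbin_mid [350.2 189.9] 0.83 [ 0.6855 -0.0339  0.3029]
scene pickbin_mid [227.6 251.9] 0.36 [ 0.4847 -0.0467  0.1053]
scene printer [280.9 261.6] 0.97 [ 0.5592 -0.0045  0.083 ]
wrist dial_top [483.1 294.9] 0.68 [0.5528 0.0483 0.1071]
wrist dial_top [571.7 177.2] 0.64 [ 0.4958 -0.0404  0.1063]
wrist stud_yellow [450.5 267.6] 0.93 [0.5725 0.0337 0.086 ]
wrist button_top [573.7 175. ] 0.79 [ 0.494  -0.042   0.1055]
wrist bearing_mid [437.2 151.6] 0.93 [ 0.591  -0.056   0.0914]
wrist pointer_aim [484.6 295.9] 0.57 [0.5514 0.0492 0.1067]
wrist filter_mid [446.9  22.2] 0.76 [ 0.585  -0.147   0.0783]
wrist pickbin_mid [480.7 471.9] 0.73 [0.4972 0.2901 0.0379]
wrist printer [475.5 196.8] 0.85 [ 0.5574 -0.0224  0.0849]
wrist printer [487.2 295.9] 0.75 [0.5502 0.0485 0.1085]
```

```bash
python3 -c "
import cv2,numpy as np
a=cv2.imread('pics/scene0.png');b=cv2.imread('pics/wrist0.png')
cv2.imwrite('pics/both0.png',np.vstack([cv2.resize(a,(400,300)),cv2.resize(b,(400,300))]))"
```

```text
(no output)
```

View pics/scene0.png

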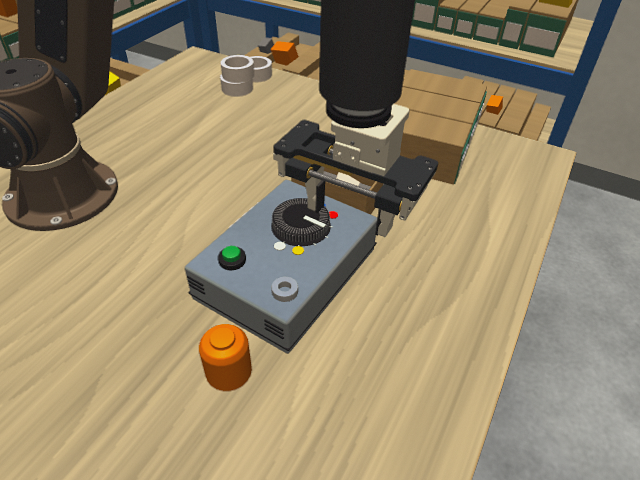

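View pics/wrist0.png

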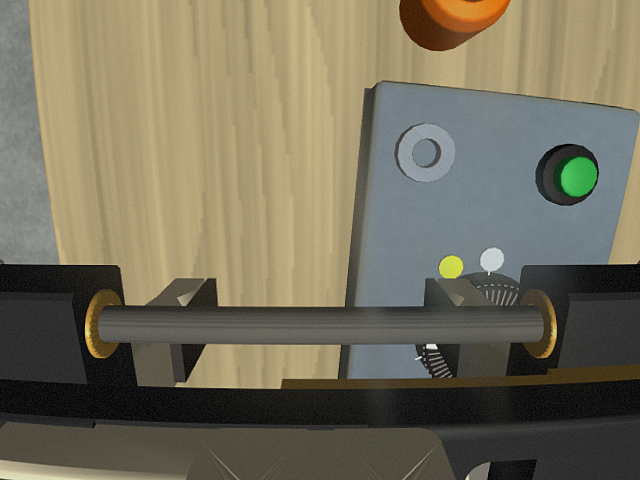

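The scene shows the dial at (300,221) with its pointer running from about (304,216) to (326,227). Yellow is at (297,250), white at (279,245), red at (334,214), and the button at (231,254). The wrist view shows yellow at (451,267), white at (492,259), the button at (577,176) and the bearing at (426,153). Next I'll segment these and solve for the printer's pose.

Run:
```python
from h import *
from scipy.optimize import least_squares
from scipy.spatial.transform import Rotation as Ro
print(np.round(Ro.from_euler('xyz',get_obs()["orientation"],degrees=True).as_matrix(),3))
def blob(n,lo,hi,win):
    im=cv2.imread(f"pics/{n}0.png"); h=cv2.cvtColor(im,cv2.COLOR_BGR2HSV); x0,y0,x1,y1=win
    m=cv2.inRange(h,lo,hi); k=np.zeros_like(m); k[y0:y1,x0:x1]=m[y0:y1,x0:x1]
    v,u=np.nonzero(k); return np.array([u.mean(),v.mean()]),len(u)
Y=((22,120,100),(35,255,255)); G=((45,120,60),(80,255,255)); Rr=((0,180,120),(5,255,255)); W=((0,0,185),(180,60,255))
obs=[]
for n,c,w,name,z in [("scene",Y,(280,238,312,262),"yel",.087),("scene",W,(268,236,288,254),"whi",.087),("scene",Rr,(324,206,345,224),"red",.087),("scene",G,(210,235,250,270),"btn",.107),("scene",W,(300,212,332,232),"ptr",.108),
  ("wrist",Y,(430,250,470,282),"yel",.087),("wrist",W,(476,244,508,274),"whi",.087),("wrist",G,(545,145,610,205),"btn",.107)]:
    u,k=blob(n,*c,w); obs.append((n,name,u)); print(n,name,np.round(u,1),k,np.round(on_z(n,u,z),4))
# knurled dial circle in the scene via depth: points with z in .104-.112
d=np.load("pics/scene0.npy"); P=[]
for v in range(190,252):
    for u in range(262,345):
        if d[v,u]>0:
            q=by_depth("scene",(u,v),d[v,u])
            if .1045<q[2]<.112: P.append(q)
P=np.array(P); print("dialtop pts",len(P),P.min(0),P.max(0),P.mean(0))
loc={"yel":(32,-10.43,87),"whi":(0,-19,87)}
for redang in (60,90):
    a=np.radians(redang); loc["red"]=(64*np.cos(a),45+64*np.sin(a),87)
    def f(p):
        r=[]
        for n,name,u in obs:
            if name=="ptr":continue
            l=np.array((-45,-90,p[3]*1000) if name=="btn" else loc[name])/1000
            c,s=np.cos(p[2]),np.sin(p[2])
            r+=list(proj(n,[p[0]+c*l[0]-s*l[1],p[1]+s*l[0]+c*l[1],l[2]])-u)
        return r
    s=least_squares(f,[.55,.03,0,.107],loss='soft_l1'); p=s.x; c,sn=np.cos(p[2]),np.sin(p[2])
    ax=np.array([p[0]-sn*.045,p[1]+c*.045])
    print(redang,p,s.cost,np.round(s.fun,1),"axis",ax)
    q=on_z("scene",[u for n,m,u in obs if m=="ptr"][0],.108)[:2]-ax
    print("pointer blob offset",q,"ang",np.degrees(np.arctan2(q[1],q[0])-p[2]))
im=cv2.imread("pics/scene0.png")[180:275,205:350]; cv2.imwrite("pics/c1.png",cv2.resize(im,None,fx=5,fy=5,interpolation=cv2.INTER_CUBIC))
```

```text
[[ 0. -1.  0.]
 [ 0.  0.  1.]
 [-1. -0.  0.]]
scene yel [297.8 250. ] 85 [0.5716 0.0293 0.087 ]
scene whi [279.2 245.4] 74 [0.5387 0.0232 0.087 ]
scene red [333.  214.1] 50 [0.5804 0.1404 0.087 ]
scene btn [230.8 253.4] 247 [ 0.4925 -0.0483  0.107 ]
scene ptr [314.4 220.9] 73 [0.5714 0.0867 0.108 ]
wrist yel [450.5 266.5] 438 [0.573  0.0324 0.087 ]
wrist whi [491.7 259.3] 420 [0.5404 0.0266 0.087 ]
wrist btn [578.  176.3] 1175 [ 0.4915 -0.0413  0.107 ]Traceback (most recent call last):
  File "<stdin>", line 19, in <module>
  File "h.py", line 14, in by_depth
    o,d=ray(n,uv); return o+d*D
        ~~~^^^^^^
  File "h.py", line 6, in ray
    p,R,t=cam(n); x=(uv[0]-p["cx"])/p["fx"]; y=(uv[1]-p["cy"])/p["fy"]
          ~~~^^^
  File "h.py", line 4, in cam
    p=camera_params(n); R=cv2.Rodrigues(np.array(p["rvec"],float))[0]; return p,R,np.array(p["tvec"],float).ravel()
ValueError: time passes only in moves, steps and waits
```

```bash
sed -i 's/^def cam(n):/import functools\n@functools.lru_cache(None)\ndef cam(n):/' h.py
cat > fit.py <<'E'
from h import *
from scipy.optimize import least_squares
obs=[("scene","yel",(297.8,250.)),("scene","whi",(279.2,245.4)),("scene","red",(333.,214.1)),("scene","btn",(230.8,253.4)),("wrist","yel",(450.5,266.5)),("wrist","whi",(491.7,259.3)),("wrist","btn",(578,176.3))]
ptr=(314.4,220.9)
d=np.load("pics/scene0.npy"); P=[]
for v in range(190,252):
    for u in range(262,345):
        if d[v,u]>0:
            q=by_depth("scene",(u,v),d[v,u])
            if .1045<q[2]<.112: P.append(q)
P=np.array(P); print("dialtop pts",len(P),P.min(0),P.max(0),P.mean(0))
loc={"yel":(32,-10.43,87),"whi":(0,-19,87)}
for redang in (60,90):
    a=np.radians(redang); loc["red"]=(64*np.cos(a),45+64*np.sin(a),87)
    def f(p):
        r=[]
        for n,name,u in obs:
            l=np.array((-45,-90,p[3]*1000) if name=="btn" else loc[name])/1000
            c,s=np.cos(p[2]),np.sin(p[2])
            r+=list(proj(n,[p[0]+c*l[0]-s*l[1],p[1]+s*l[0]+c*l[1],l[2]])-u)
        return r
    s=least_squares(f,[.55,.03,0,.107],loss='soft_l1'); p=s.x; c,sn=np.cos(p[2]),np.sin(p[2])
    ax=np.array([p[0]-sn*.045,p[1]+c*.045])
    print(redang,p,s.cost,np.round(s.fun,1),"axis",ax)
    q=on_z("scene",ptr,.108)[:2]-ax
    print("pointer blob offset",q,"ang",np.degrees(np.arctan2(q[1],q[0])-p[2]))
im=cv2.imread("pics/scene0.png")[180:275,205:350]; cv2.imwrite("pics/c1.png",cv2.resize(im,None,fx=5,fy=5,interpolation=cv2.INTER_CUBIC))
E
python3 fit.py
```

```text
dialtop pts 1605 [0.49292666 0.03661366 0.10451915] [0.59344655 0.13572138 0.11185768] [0.54436754 0.08121513 0.10763647]
60 [ 0.54138534  0.04493095 -0.08283628  0.10283207] 4.842072759458615 [ 1.1 -0.8  1.4 -0.8  1.1 -0.4  1.2 -1.7  0.7 -0.6  0.7 -0.8 -0.4 -0.3] axis [0.54510871 0.08977665]
pointer blob offset [ 0.02624482 -0.0030556 ] ang -1.894700045203488
90 [ 0.54268611  0.04406858 -0.13279692  0.09844112] 20.72921002175873 [ 0.7  0.2  1.4 -0.5 -8.3 -7.7  0.7 -1.1  0.2 -3.5  0.4 -1.7 -0.6  1.7] axis [0.54864443 0.08867238]
pointer blob offset [ 0.0227091  -0.00195133] ang 2.6975019162338847
```

View pics/c1.png

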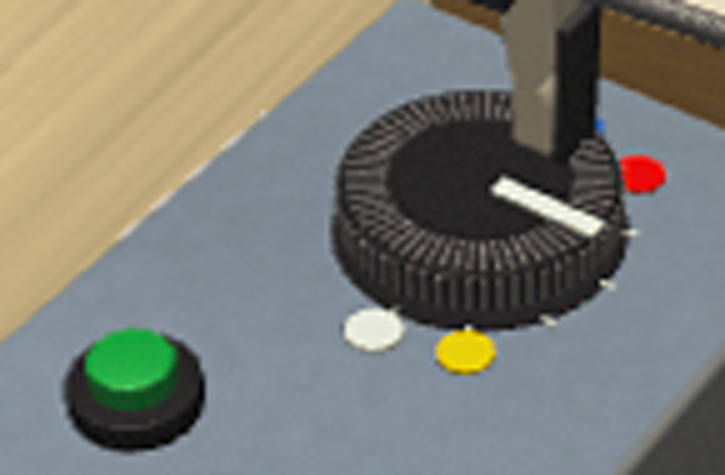

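The pointer is at 0° and yellow is at −60°, so the dial needs two clicks clockwise. I'll centre the gripper over the dial axis with both fingertips about 38 mm out, then turn about the tool axis.

```bash
python3 -m pendant '[{"claw":56,"linear":[0,22,15],"twist":0},{"claw":56,"linear":[0,22,15],"twist":0},{"claw":56,"linear":[0,22,15],"twist":0},{"claw":56,"linear":[0,22,15],"twist":0},{"claw":56,"linear":[0,22,14],"twist":0},{"claw":56,"linear":[0,21,14],"twist":0},{"claw":56,"linear":[12,0,0],"twist":-0.12},{"claw":56,"linear":[12,0,0],"twist":-0.12},{"claw":56,"linear":[12,0,0],"twist":-0.12},{"claw":56,"linear":[12,0,0],"twist":-0.12}]'
python3 -m pendant '[{"claw":56,"linear":[5,0,0],"twist":-0.12},{"claw":56,"linear":[5,0,0],"twist":-0.12},{"claw":56,"linear":[5,0,0],"twist":0},{"claw":56,"linear":[5,0,0],"twist":0},{"claw":56,"linear":[5,0,0],"twist":0},{"claw":56,"linear":[5,0,0],"twist":0},{"claw":56,"linear":[0,0,0],"twist":0},{"claw":56,"linear":[0,0,0],"twist":0},{"claw":56,"linear":[0,0,0],"twist":0},{"claw":56,"linear":[0,0,0],"twist":0}]'
python3 - <<'E'
from h import *
o=get_obs(); print(o["tool_pos"],o["force"],o["joint_pos"])
a,_=save("scene","s1.png"); b,_=save("wrist","w1.png"); c,_=save("side","sd1.png")
v=np.vstack([np.hstack([cv2.resize(a[150:300,180:380],(400,300)),cv2.resize(b,(400,300))]),np.hstack([cv2.resize(c,(400,300)),np.zeros((300,400,3),np.uint8)])])
cv2.imwrite("pics/m1.png",v[:,:,::-1])
E
```

```text
clock: 1.73
tool_pos: [0.5439, 0.0883, 0.1785]
orientation: [-89.8, 89.9, 28.1]
force: [0.1, -0.3, 0.0]
opening: 0.0565
clock: 2.57
tool_pos: [0.5442, 0.0881, 0.1489]
orientation: [-110.0, 90.0, 21.2]
force: [-0.3, 0.0, -0.1]
opening: 0.0558
[0.54421313 0.08808441 0.14889177] [-0.33493174  0.00995315 -0.12635903] [ 2.95569890e+01  1.26734335e+01 -2.12647140e+01  5.98911807e-03
 -5.60280104e+01  1.16716266e+01]
```

View pics/m1.png

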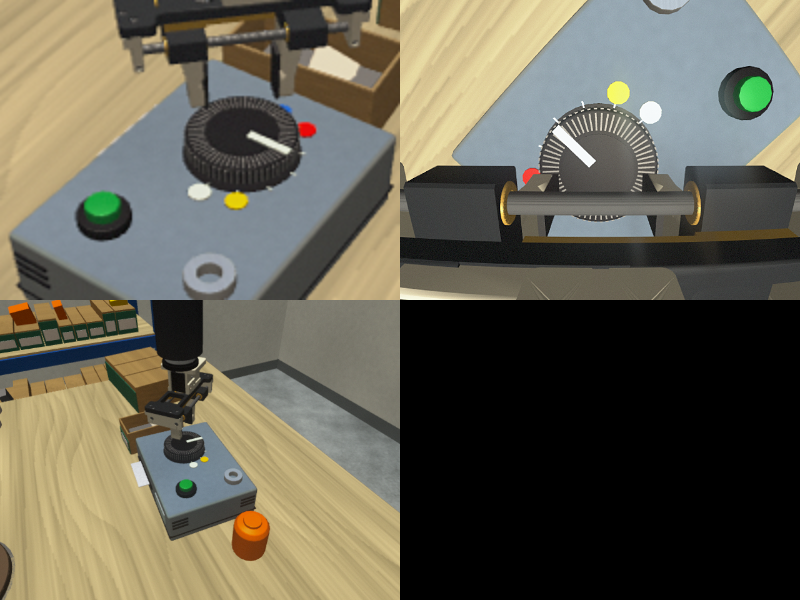

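The mosaic's wrist view (top right) shows the pointer running from (592,163) to (556,128), yellow at (618,92), white at (651,112) and red at (531,176). That agrees with the first reading. I'll refine the axis position from this view.

```bash
cat > meas.py <<'E'
from h import *
from scipy.optimize import least_squares
import sys
def blobs(f,c,amin):
    h=cv2.cvtColor(cv2.imread(f),cv2.COLOR_BGR2HSV); m=cv2.inRange(h,*c)
    n,l,s,ce=cv2.connectedComponentsWithStats(m); return [(ce[i],s[i][4],np.argwhere(l==i)[:,::-1]) for i in range(1,n) if s[i][4]>amin]
Y=((22,120,100),(35,255,255)); G=((45,120,60),(80,255,255)); W=((0,0,190),(180,40,255))
f="pics/"+sys.argv[1]
for nm,c,z in (("yel",Y,.087),("btn",G,.1028),("whi",W,.108)):
    for ce,a,_p in blobs(f,c,150):
        zz=z
        rr=cv2.minAreaRect(_p.astype(np.float32))
        print(nm,np.round(ce,1),a,"z.087",np.round(on_z("wrist",ce,.087)[:2],4),f"z{z}",np.round(on_z("wrist",ce,z)[:2],4))
        if nm=="whi" and max(rr[1])/min(rr[1])>2.5:
            b=cv2.boxPoints(rr); B=[on_z("wrist",q,.108)[:2] for q in b]
            e=B[1]-B[0] if np.hypot(*(B[1]-B[0]))>np.hypot(*(B[2]-B[1])) else B[2]-B[1]
            print("  pointer dir (mod 180)",np.degrees(np.arctan2(e[1],e[0])),"size",np.hypot(*e),"mid",np.mean(B,0))
E
python3 meas.py w1.png
```

```text
yel [348.7 148.3] 1042 z.087 [0.5727 0.0329] z0.087 [0.5727 0.0329]
btn [564.1 149.7] 2823 z.087 [ 0.4833 -0.0467] z0.1028 [ 0.4909 -0.0406]
whi [430.    5.7] 666 z.087 [ 0.5897 -0.0479] z0.108 [ 0.5896 -0.0398]
  pointer dir (mod 180) -136.981094774193 size 0.02831684933114183 mid [ 0.58903951 -0.03962136]
whi [400.2 180. ] 1057 z.087 [0.5402 0.0269] z0.108 [0.5448 0.0279]
whi [276.9 232.6] 1341 z.087 [0.5719 0.0938] z0.108 [0.5734 0.0884]
  pointer dir (mod 180) 174.91129014198634 size 0.04199545175816071 mid [0.57236327 0.0888605 ]
whi [ 29.2 476.3] 387 z.087 [0.594  0.3629] z0.108 [0.5935 0.3317]
  pointer dir (mod 180) -138.95306988975906 size 0.06378633764811067 mid [0.58663202 0.32721647]
```

```bash
python3 -m pendant '[{"claw":56,"linear":[5,-3,1],"twist":0},{"claw":56,"linear":[6,0,0],"twist":0},{"claw":56,"linear":[6,0,0],"twist":0},{"claw":56,"linear":[6,0,0],"twist":0},{"claw":56,"linear":[5,0,0],"twist":0},{"claw":56,"linear":[5,0,0],"twist":0},{"claw":56,"linear":[4,0,0],"twist":0},{"claw":56,"linear":[0,0,0],"twist":0},{"claw":56,"linear":[0,0,0],"twist":0},{"claw":56,"linear":[0,0,0],"twist":0}]'
python3 -m pendant '[{"claw":56,"linear":[0.6,0,0],"twist":0},{"claw":56,"linear":[0.6,0,0],"twist":0},{"claw":56,"linear":[0.6,0,0],"twist":0},{"claw":56,"linear":[0.6,0,0],"twist":0},{"claw":56,"linear":[0.6,0,0],"twist":0},{"claw":56,"linear":[0.6,0,0],"twist":0},{"claw":56,"linear":[0.4,0,0],"twist":0},{"claw":56,"linear":[0,0,0],"twist":0},{"claw":56,"linear":[0,0,0],"twist":0},{"claw":56,"linear":[0,0,0],"twist":0}]'
```

```text
clock: 3.55
tool_pos: [0.5458, 0.0908, 0.1118]
orientation: [-118.6, 90.0, 12.6]
force: [0.2, 0.0, 0.2]
opening: 0.0559
clock: 4.38
tool_pos: [0.5457, 0.0907, 0.1078]
orientation: [-121.1, 90.0, 10.2]
force: [-1.1, 0.2, 5.6]
opening: 0.056
```

Contact is made at 5.6 N. I'll press slightly deeper and twist about 62°.

```bash
python3 -m pendant '[{"claw":56,"linear":[0.6,0,0],"twist":0},{"claw":56,"linear":[0,0,0],"twist":0.06},{"claw":56,"linear":[0,0,0],"twist":0.12},{"claw":56,"linear":[0,0,0],"twist":0.12},{"claw":56,"linear":[0,0,0],"twist":0.12},{"claw":56,"linear":[0,0,0],"twist":0.12},{"claw":56,"linear":[0,0,0],"twist":0.12},{"claw":56,"linear":[0,0,0],"twist":0.12},{"claw":56,"linear":[0,0,0],"twist":0.12},{"claw":56,"linear":[0,0,0],"twist":0.12}]'
python3 -m pendant '[{"claw":56,"linear":[0,0,0],"twist":0.05},{"claw":56,"linear":[0,0,0],"twist":0},{"claw":56,"linear":[0,0,0],"twist":0},{"claw":56,"linear":[0,0,0],"twist":0},{"claw":56,"linear":[0,0,0],"twist":0},{"claw":56,"linear":[0,0,0],"twist":0},{"claw":56,"linear":[0,0,0],"twist":0},{"claw":56,"linear":[0,0,0],"twist":0},{"claw":56,"linear":[0,0,0],"twist":0},{"claw":56,"linear":[0,0,0],"twist":0}]'
python3 - <<'E'
from h import *
o=get_obs(); print(o["tool_pos"],o["force"],o["moment"])
a,_=save("scene","s2.png"); b,_=save("wrist","w2.png")
v=np.hstack([cv2.resize(a[150:300,180:380],(400,300)),cv2.resize(b,(400,300))])
cv2.imwrite("pics/m2.png",v[:,:,::-1])
E
python3 meas.py w2.png
```

```text
clock: 5.22
tool_pos: [0.5459, 0.0903, 0.1072]
orientation: [-123.8, 90.0, -51.3]
force: [0.4, -2.8, 3.6]
opening: 0.056
clock: 6.05
tool_pos: [0.5458, 0.0908, 0.1071]
orientation: [-57.9, 90.0, 12.0]
force: [1.6, -2.8, 3.9]
opening: 0.0555
[0.54580383 0.09078067 0.10709382] [ 1.64507728 -2.80283314  3.94662461] [-1.17076304 -0.85427235  0.00433104]
yel [219.4 185.7] 1494 z.087 [0.5722 0.0327] z0.087 [0.5722 0.0327]
whi [67.1 30.8] 3230 z.087 [ 0.6086 -0.0525] z0.108 [ 0.5984 -0.0431]
whi [242.  102.5] 14471 z.087 [0.5492 0.0034] z0.108 [0.546  0.0062]
whi [346.   17.5] 180 z.087 [ 0.4965 -0.0133] z0.108 [ 0.4996 -0.0085]
whi [389.7  15.4] 831 z.087 [ 0.4793 -0.0082] z0.108 [ 0.4844 -0.0039]
whi [160.8  20.1] 231 z.087 [ 0.5685 -0.04  ] z0.108 [ 0.5631 -0.032 ]
whi [193.5  32.5] 410 z.087 [ 0.5576 -0.0302] z0.108 [ 0.5534 -0.0234]
whi [130.   55.7] 181 z.087 [ 0.5867 -0.032 ] z0.108 [ 0.5791 -0.0249]
whi [107.2  66.1] 155 z.087 [ 0.5979 -0.032 ] z0.108 [ 0.589 -0.025]
whi [ 72.  110.5] 668 z.087 [ 0.6212 -0.0214] z0.108 [ 0.6095 -0.0156]
whi [123.7 100. ] 384 z.087 [ 0.597  -0.0164] 
[... 180 characters left out ...]
826802]
whi [ 73.9 159.3] 206 z.087 [ 0.6302 -0.0019] z0.108 [0.6174 0.0015]
whi [514.  193.5] 595 z.087 [0.4488 0.0811] z0.108 [0.4575 0.0748]
  pointer dir (mod 180) 76.75473796040531 size 0.029457777296034802 mid [0.45689755 0.07273613]
whi [108.3 168.5] 161 z.087 [0.6167 0.0077] z0.108 [0.6055 0.0101]
whi [100.1 200.4] 210 z.087 [0.627  0.0193] z0.108 [0.6146 0.0203]
whi [271.1 251.8] 2036 z.087 [0.5619 0.069 ] z0.108 [0.5572 0.0641]
  pointer dir (mod 180) 118.15565117401299 size 0.043020466937173506 mid [0.55649762 0.06420329]
whi [ 32.9 475. ] 629 z.087 [0.7525 0.15  ] z0.108 [0.7253 0.1356]
  pointer dir (mod 180) 158.3393018576129 size 0.05703190887912487 mid [0.71810483 0.13868993]
```

View pics/m2.png

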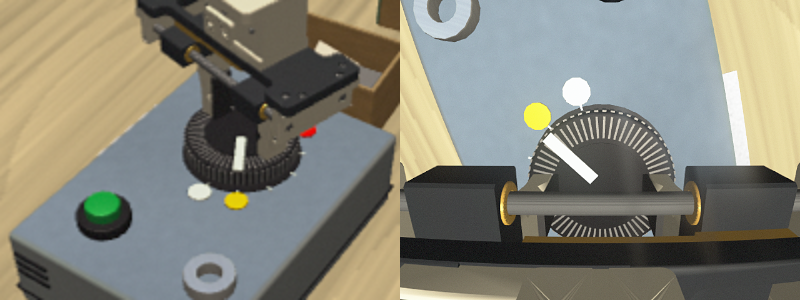

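The pointer now aims about 3° short of yellow, well inside that detent. I'll lift straight up so it snaps in.

```bash
python3 -m pendant '[{"claw":56,"linear":[-1,0,0],"twist":0},{"claw":56,"linear":[-2,0,0],"twist":0},{"claw":56,"linear":[-4,0,0],"twist":0},{"claw":56,"linear":[-8,0,0],"twist":0},{"claw":56,"linear":[-10,0,0],"twist":0},{"claw":56,"linear":[-10,0,0],"twist":0},{"claw":56,"linear":[-10,0,0],"twist":0},{"claw":56,"linear":[0,0,0],"twist":0},{"claw":56,"linear":[0,0,0],"twist":0},{"claw":56,"linear":[0,0,0],"twist":0}]'
python3 - <<'E'
from h import *
print(get_obs()["joint_pos"],get_obs()["force"]); a,_=save("wrist","w3.png"); s,_=save("scene","s3.png")
E
sed -i 's/,(180,40,255))/,(180,30,255))/' meas.py; python3 meas.py w3.png | grep -v "^whi.*] [1-7].. z"
```

```text
clock: 6.98
tool_pos: [0.5453, 0.0907, 0.1519]
orientation: [30.6, 90.0, 100.5]
force: [-0.5, -0.5, 0.6]
opening: 0.0562
[ 2.97292659e+01  1.26616243e+01 -2.08204585e+01 -1.98926216e-02
 -5.65121460e+01 -4.97847505e+01] [-0.53673336 -0.54854138  0.59611859]
yel [238.2 176.1] 969 z.087 [0.572  0.0325] z0.087 [0.572  0.0325]
btn [334.9   3.4] 260 z.087 [ 0.4923 -0.0322] z0.1028 [ 0.4944 -0.028 ]
whi [117.5  36.2] 3408 z.087 [ 0.6043 -0.0588] z0.108 [ 0.5965 -0.0506]
whi [500.8 182.9] 3235 z.087 [0.4354 0.0859] z0.108 [0.4436 0.0803]
  pointer dir (mod 180) 86.50809429522891 size 0.0697639214672328 mid [0.44343446 0.08209878]
whi [288.7 144.7] 1082 z.087 [0.5397 0.0264] z0.108 [0.5381 0.0265]
whi [280.8 228.5] 1299 z.087 [0.5607 0.0682] z0.108 [0.557  0.0644]
  pointer dir (mod 180) 113.7033033494725 size 0.04171107595180982 mid [0.55720752 0.0652782 ]
  pointer dir (mod 180) 159.84628715331263 size 0.06310112988603983 mid [0.77872849 0.169674  ]
```

The dial snapped in: the pointer direction is −66.3° in world against −65.1° for yellow, about 1.3 mm of error. Next I'll put one finger over the button.

```bash
python3 -m pendant '[{"claw":56,"linear":[0,4,-14],"twist":0},{"claw":56,"linear":[0,8,-25],"twist":0},{"claw":56,"linear":[0,8,-25],"twist":0},{"claw":56,"linear":[0,8,-25],"twist":0},{"claw":56,"linear":[0,8,-25],"twist":0},{"claw":56,"linear":[0,6,-20],"twist":0},{"claw":56,"linear":[8,2,-8],"twist":0},{"claw":56,"linear":[8,0,0],"twist":0},{"claw":56,"linear":[8,0,0],"twist":0},{"claw":56,"linear":[6,0,0],"twist":0}]'
python3 - <<'E'
from h import *
print(get_obs()["tool_pos"],get_obs()["force"])
a,_=save("scene","s4.png"); b,_=save("wrist","w4.png"); c,_=save("side","sd4.png")
v=np.vstack([np.hstack([cv2.resize(a[170:320,180:380],(400,300)),cv2.resize(b,(400,300))]),np.hstack([cv2.resize(c[120:270,100:300],(400,300)),cv2.resize(a,(400,300))])])
cv2.imwrite("pics/m4.png",v[:,:,::-1])
E
```

```text
clock: 7.92
tool_pos: [0.4558, -0.0274, 0.1208]
orientation: [126.8, 90.0, -163.3]
force: [0.2, 0.7, -0.0]
opening: 0.0558
[ 0.45576248 -0.02738942  0.12081738] [ 0.21567519  0.74447277 -0.04256666]
```

View pics/m4.png

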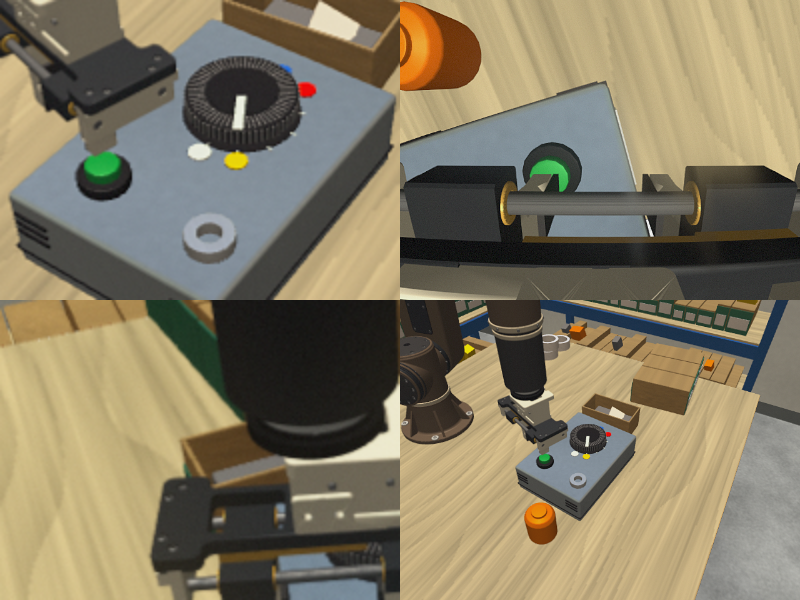

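```bash
python3 - <<'E'
from h import *
from scipy.spatial.transform import Rotation as Ro
o=get_obs(); R=Ro.from_euler('xyz',o["orientation"],degrees=True).as_matrix(); print(np.round(R,3))
T=np.array(o["tool_pos"])
for r in (28,36,49): 
    q=T-R[:,1]*r/1000; print(r,np.round(q,4),"scene now",proj("scene",q),"wrist",proj("wrist",q),"crop",(proj("scene",q)-[180,170])*2)
for B in ((.489,-.040,.103),(.4909,-.0406,.103)): print(B,proj("scene",B),proj("wrist",B))
E
python3 meas.py w4.png | grep btn
```

```text
[[-0.002 -0.94   0.342]
 [-0.001  0.342  0.94 ]
 [-1.     0.001 -0.001]]
28 [ 0.4819 -0.0369  0.121 ] scene now [228.74837527 240.61996896] wrist [253.82352427 299.16919319] crop [ 97.49675055 141.23993793]
36 [ 0.4894 -0.0396  0.121 ] scene now [231.56263328 243.27603868] wrist [235.04915585 299.07468771] crop [103.12526656 146.55207735]
49 [ 0.5016 -0.044   0.121 ] scene now [236.20041649 247.65250563] wrist [204.77013759 298.87009417] crop [112.40083299 155.30501125]
(0.489, -0.04, 0.103) [232.32781647 251.26273157] [243.29569852 282.81063256]
(0.4909, -0.0406, 0.103) [233.06716447 251.90253671] [239.06473477 282.97115276]
btn [244.6 271.9] 1888 z.087 [ 0.4912 -0.0406] z0.1028 [ 0.4864 -0.0447]
```

The finger is aligned over the cap to within a few mm. I'll press in small steps.

```bash
python3 -m pendant '[{"claw":56,"linear":[4,0,0],"twist":0},{"claw":56,"linear":[4,0,0],"twist":0},{"claw":56,"linear":[3,0,0],"twist":0},{"claw":56,"linear":[2,0,0],"twist":0},{"claw":56,"linear":[1,0,0],"twist":0},{"claw":56,"linear":[1,0,0],"twist":0},{"claw":56,"linear":[1,0,0],"twist":0},{"claw":56,"linear":[1,0,0],"twist":0},{"claw":56,"linear":[0,0,0],"twist":0},{"claw":56,"linear":[0,0,0],"twist":0}]'
python3 -m pendant '[{"claw":56,"linear":[0.8,0,0],"twist":0},{"claw":56,"linear":[0.8,0,0],"twist":0},{"claw":56,"linear":[0.8,0,0],"twist":0},{"claw":56,"linear":[0.8,0,0],"twist":0},{"claw":56,"linear":[0.8,0,0],"twist":0},{"claw":56,"linear":[0,0,0],"twist":0},{"claw":56,"linear":[0,0,0],"twist":0},{"claw":56,"linear":[0,0,0],"twist":0},{"claw":56,"linear":[0,0,0],"twist":0},{"claw":56,"linear":[0,0,0],"twist":0}]'
```

```text
clock: 8.9
tool_pos: [0.4555, -0.0276, 0.1051]
orientation: [-42.7, 90.0, 27.2]
force: [-1.7, 1.0, 2.2]
opening: 0.0559
clock: 9.73
tool_pos: [0.4556, -0.0276, 0.1012]
orientation: [-80.1, 90.0, -10.1]
force: [-3.4, 0.8, 6.6]
opening: 0.0559
```

```bash
python3 -m pendant '[{"claw":56,"linear":[0.5,0,0],"twist":0},{"claw":56,"linear":[0.5,0,0],"twist":0},{"claw":56,"linear":[0.5,0,0],"twist":0},{"claw":56,"linear":[0.5,0,0],"twist":0},{"claw":56,"linear":[0,0,0],"twist":0},{"claw":56,"linear":[0,0,0],"twist":0},{"claw":56,"linear":[0,0,0],"twist":0},{"claw":56,"linear":[0,0,0],"twist":0},{"claw":56,"linear":[0,0,0],"twist":0},{"claw":56,"linear":[0,0,0],"twist":0}]'
```

```text
clock: 10.57
tool_pos: [0.4558, -0.0276, 0.1007]
orientation: [-79.3, 89.9, -9.3]
force: [-11.7, 3.2, 26.6]
opening: 0.0559
```

It hit a hard stop: 26.6 N at z 0.1007, after contact near 0.1065, which is about 6 mm of travel. Now I'll lift off and check.

```bash
python3 -m pendant '[{"claw":56,"linear":[-2,0,0],"twist":0},{"claw":56,"linear":[-4,0,0],"twist":0},{"claw":56,"linear":[-6,0,0],"twist":0},{"claw":56,"linear":[-12,0,0],"twist":0},{"claw":56,"linear":[-16,0,0],"twist":0},{"claw":56,"linear":[-16,0,0],"twist":0},{"claw":56,"linear":[-16,0,0],"twist":0},{"claw":56,"linear":[0,0,0],"twist":0},{"claw":56,"linear":[0,0,0],"twist":0},{"claw":56,"linear":[0,0,0],"twist":0}]'
python3 - <<'E'
from h import *
print(get_obs()["tool_pos"],get_obs()["force"])
a,da=save("scene","s5.png"); d0=np.load("pics/scene0.npy")
def depthz(d,u): return np.round(np.median([by_depth("scene",(u[0]+i,u[1]+j),d[u[1]+j,u[0]+i]) for i in(-2,-1,0,1,2) for j in (-2,-1,0,1,2) if d[u[1]+j,u[0]+i]>0],axis=0),4)
print("button top before/after",depthz(d0,(231,251)),depthz(da,(231,251)))
s3=cv2.imread("pics/s3.png"); n=a[:,:,::-1]
for nm,(x0,y0,x1,y1) in dict(bearing=(268,270,302,305),filter=(190,315,260,395),dial=(268,195,335,262)).items():
    ref=cv2.imread("pics/scene0.png")
    b=s3 if nm=="dial" else ref
    print(nm,"meandiff",np.abs(n[y0:y1,x0:x1].astype(int)-b[y0:y1,x0:x1]).mean())
cv2.imwrite("pics/m5.png",cv2.resize(n[160:310,180:380],(800,600)))
E
```

```text
clock: 11.4
tool_pos: [0.4553, -0.0276, 0.1705]
orientation: [94.3, 90.0, 164.2]
force: [-0.5, 0.2, -0.2]
opening: 0.0559
[ 0.4552542  -0.02762942  0.17048415] [-0.54603261  0.16670949 -0.20182131]
button top before/after [ 0.489  -0.0436  0.1065] [ 0.4896 -0.0433  0.1069]
bearing meandiff 1.0106442577030812
filter meandiff 0.8693452380952381
dial meandiff 4.04640974233311
```

View pics/m5.png

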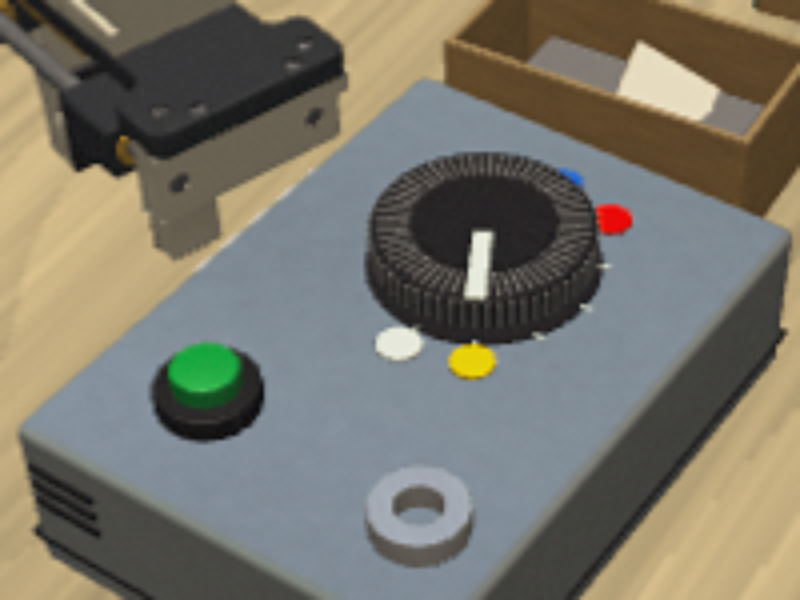

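The pointer aims at yellow (473,361 in this crop), the button (205,370) is back up, and the bearing and filter look unchanged. The robot is clear of everything, so I'll hand in.

```bash
python3 -c "
from plant import *
print(close_job())"
```

```text
the job is handed in; nothing more can be done
None
```

The job is handed in at about 11.5 s on the robot's clock. By my checks the dial rests at the yellow stud, and the button was pressed fully and came back up. Handing in gave no verdict.

- **Dial:** I pressed both open fingertips on it at about 5–6 N, centred on its axis, and twisted clockwise two clicks from 0° to −60°. After I lifted off, it had snapped into the detent. The wrist camera put the pointer at −66.3° in world axes against −65.1° for the stud, an error of about 1.3 mm.
- **Button:** I pressed it with one finger to a hard stop (26.6 N). The travel was about 6 mm, judged from finger height because I had no direct reading of the button joint. After release its top measured 106.9 mm, against 106.5 mm before.
- **Bystanders:** The bearing and filter areas are unchanged between the first and last scene pictures. I checked the parts bin only by eye, and the arm never worked near it.
- **Unexplained readings:** The dial made contact about 2 mm higher than I had computed, which is within the camera calibration. There was also about 12 N of sideways force during the button press, which was gone after the lift. At hand-in the robot touched nothing and the wrist force was under 1 N.

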